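Lock the lift link with a linch pin

ROBOT

A 6-joint arm with a two-finger parallel gripper is mounted at the origin on a cart in front of the work surface, level with it; the furniture and walls round the work are solid. World frame = base frame: x ahead of the robot, y to its left, z up, the work surface at z = 0. Lengths are in m, angles in degrees, forces in N, time in s.
With the tool pointing down it reaches from about 0.4 to 0.825 m from the base axis. Payload 7 kg.
Tool frame: the origin (TCP) lies midway between the tips of the shut fingers; the grasp point (between the pads) lies 19 mm behind it; z points along the fingers, y is the line along which they close (so a half turn about z gives the same grasp; the last joint's range is limited). The gripper opens to 88 mm and grips with 3 to 60 N. Pads are 19 mm wide; open, the fingers measure 130 mm over their backs; the gripper's body (78 mm by 193 mm) begins 47 mm behind the grasp point.
Start: joints at [80.735, 20.546, 0.682, 0, -70.136, -16.507], TCP at [0.293, 0.608, 0.189] pointing down, gripper open.
Joint ranges: [-176.03, 176.03], [-82.01, 121.73], [-58.28, 71.71], [-173.87, 95.51], [-174.79, -0.11], [-173.66, 173.66]. Speed limits (degrees/s): [136.94, 136.94, 172.46, 180, 180, 180].

INTERFACE

Orientations are given as [roll, pitch, yaw] about the fixed x, y, z axes, in that order (R = Rz(yaw) Ry(pitch) Rx(roll)).
In Python, from plant import ctrl gives the robot as it stands.
- The arm moves only by the tool step_arm, never from a script. Its argument "rows" is a list of rows, each a list of 3 entries, a list of its own where there are three numbers: the closure, from 0 (fully open) to 1 (shut), then the shift along the world's x, y, z in mm, then the turn, a rotation vector about the world's x, y, z in rad. A call has exactly 5 rows; each row is the pose to reach, as a shift and turn from the pose commanded when the call began; what a row does not reach only later rows make up. A row lasts 1/12 s, in which the tool goes at most 41.7 mm and 7.16 degrees, less where a joint would pass 70% of its speed; a pose out of reach is approached as far as the arm can. A call with a gripper value outside its range is refused whole. The fingers move at their own pace and stop on an object; the grip force is fixed at half the most. Time passes only in rows, so rows that repeat a pose let the fingers close, or fill a call up. It gives the time, the measured TCP pose, the force, the opening and the grip force at its end, in the units of the state.
- ctrl.get_obs(): the state, without advancing time (a new reading comes with each control period).
- ctrl.snapshot(name): name is "side" or "top" or "wrist"; returns the picture (480x640x3 uint8, red, green, blue); there is no depth.
- ctrl.camera_model(name): a dict with "intrinsics" (3x3 intrinsics, pixels), "R" (3x3) and "t" (3): a world point X has camera coordinates R X + t. Camera axes: x right, y down, z forward; pixel columns grow to the right and rows downward; lengths in m; the calibration is good to about 2 mm. A picture is of the moment at which its call begins: read the wrist's pose just before it. camera_model takes no time and is no camera call; for the wrist camera it gives the pose at the moment of the call.
- ctrl.close_job(): hands the job in; it is judged then, once.
The state is a dict: "clock": time; "joint_pos": joint angles; "qvel": joint speeds; "tau": joint torques, N m; "tool_pos": TCP position; "orientation": TCP orientation; "force": force on the tool from outside, world axes, zero at the start; "moment": the same for the moment, N m; "opening": finger opening in m; "gripper_force": force on a finger pad.
Only numpy, scipy, OpenCV 4.12 (cv2) and the standard library are available. Lean on these libraries where they do the work, as an engineer would, in place of code of your own. Each camera call takes 0.05 s, during which the arm holds its last target. There are 200 camera calls.

TASK

Lock the red lift link on its bar: take the linch pin from the wooden block, feel for the cross hole in the steel bar of the green stand and push the pin down through it until its collar sits on the bar, then swing the pin's sprung loop down over the end of the bar until it snaps shut round the bar. Go gently: never press the pin or its loop hard against the bar or stand (about 35 N at the very most), and leave the pin locked there with nothing touching it.

Things in the scene. Friction and masses are not known exactly. Their poses are not given: they have to be found in the camera images.
- stand: Fixed green stand, base plate 110x120x12 mm; origin at the centre of its underside, z up. A 30x30 mm steel bar points along its -x at y = 0, top at z = 140, underside z = 110 mm. It leaves a sleeve at x = -20 and carries a red link plate (x = -27 to -35, z = 48 to 150 mm; low bolt head to x = -41). Beyond that the bar is free.
- bar_root (a point): Point on the top and middle line of the bar where it leaves the red link (stand frame -35, 0, 140 mm). Somewhere between 21 and 57 mm from here along the bar (stand -x) is the centre of the 11.5 mm round vertical cross hole, lightly chamfered, right through; new each time, as the bar was clamped by eye: feel for it. The bar's free end is always 18 mm beyond that centre.
- pin_block: Fixed wooden block 65x90x55 mm, origin at the centre of its underside, z up. At the start the linch pin stands upright in its middle hole (12.5 mm, right through), collar resting on the block's top at z = 55 mm. Two smaller empty holes, 30 mm to either side along y.
- linch_pin: Loose linch pin, 100 to 150 g, upright. Origin on its axis at the collar's underside; z up the axis. Steel shank 10 mm thick reaches 38 mm below, the last 3 mm tapering to a blunt 8 mm nose. Collar 18 mm wide, yellow head 14x16 mm to z = 17, grip tab above. The open loop sticks out level along its -x; to lock, pin -x must point as stand -x does.
- pin_grip (a point): Where to grasp the linch pin: on its axis 40 mm above its origin, in its upright yellow tab, 14x14 mm, from z = 17 to 52 mm of the pin. Grasp across the pin's y, the fingertips staying above z = 17 mm, clear of the loop (hinged at z = 10 mm). Axes as the pin's.
- loop (a joint): Angle of the pin's sprung dark wire loop, rad: 0 open and level along the pin's -x (start), grows as it swings down, 1.571 shut, straight down round the bar. Hinge along y, 10 mm above the pin's origin. Over-centre spring: stays open below 0.75, snaps shut by itself beyond. In a seated, square pin it clears the bar's end and sides by 2 to 3 mm.
- loop_wire (a point): Middle of the loop's cross wire, 52 mm from the hinge; wire 5 mm thick, straight part 26 mm long, loop 42 mm wide between wire centres. Moves with the loop. Resists with about 2 N: push it down and a little towards the stand, in front of the bar's end, until it snaps.

How it is judged (in metres and radians):
On the way, in this order (a step that is already met when the one before it is completed fails the run):
1. the pin is pushed home through the cross hole, its loop still open (z of linch_pin in the frame of stand between 0.136 and 0.143 m and x of linch_pin in the frame of stand between -0.096 and -0.052 m and y of linch_pin in the frame of stand between -0.006 and 0.006 m and angle between linch_pin's own z axis and vertical below 0.15 rad and value of joint loop below 0.5 rad), for 0.2 s.
2. the loop is swung shut round the bar, the pin still home (z of linch_pin in the frame of stand between 0.136 and 0.143 m and x of linch_pin in the frame of stand between -0.096 and -0.052 m and y of linch_pin in the frame of stand between -0.006 and 0.006 m and angle between linch_pin's own z axis and vertical below 0.15 rad and value of joint loop above 1.45 rad), for 0.2 s.
At the end, for the whole second after the job is handed in: The pin stands at rest in the bar's cross hole, upright within 0.15 rad, its collar on the bar's top (within 3 mm above), its origin between 52 and 96 mm in front of the stand's origin and within 6 mm of the bar's middle line, its x axis within 0.3 rad of the bar; the loop is shut (over 1.45 rad) (all of step 2 and angle between the x axis of linch_pin and the x axis of stand, either way round below 0.3 rad and linear speed of linch_pin below 0.02 m/s); the robot touches nothing.
It fails at once if the pin or its loop is pressed against the stand, bar or link with more than 35 N (contact force between linch_pin and stand above 35 N).
It also fails if it takes over 72 s, if anything falls off the work surface, if the arm or the gripper's body presses on something with over 40 N, if the wrist force passes 120 N, or if a joint passes its speed limit or range.

## Working session

There is one attempt and no reset: what is moved stays moved. The work goes in short steps, Python scripts to look and compute and a tool call to move; the robot and the scene stay as the last step left them, time stands still between calls to the robot, and variables do not carry over. Pictures are saved under pics/ and viewed, at most 10 in all, crops included, and the job is handed in when it is done.

Besides the shell and the picture viewer there is one more tool, called after "Call:" by a JSON object that holds its "method" and its "body", one argument or row to a line. step_arm: Moves the arm, as the interface text tells. Its arguments: {"type":"object","properties":{"rows":{"type":"array"}},"required":["rows"]}

```bash
ls; mkdir -p pics; cat > h.py <<'E'
import numpy as np, cv2
from plant import ctrl
def snap(n,f):
    m=ctrl.camera_model(n); im=ctrl.snapshot(n); cv2.imwrite('pics/'+f,im[:,:,::-1]); return m,im
def ray(m,u,v):
    R=np.array(m['R']);t=np.array(m['t']);K=np.array(m['intrinsics'])
    return -R.T@t, R.T@np.linalg.solve(K,[u,v,1.])
def atz(m,u,v,z):
    c,d=ray(m,u,v); return c+d*(z-c[2])/d[2]
def proj(m,X):
    p=np.array(m['intrinsics'])@(np.array(m['R'])@np.array(X)+np.array(m['t'])); return p[:2]/p[2]
E
python3 - <<'E'
from h import *
import pickle
o=ctrl.get_obs();print(o)
ms={}
for n in('top','side'):
    m,im=snap(n,n+'0.png');ms[n]=m;print(n,ray(m,320,240))
pickle.dump(ms,open('ms.pkl','wb'))
E
```

```text
pics
{'clock': 0.0, 'joint_pos': array([ 8.07351857e+01,  2.05901642e+01,  6.32209783e-01, -2.05152034e-02,
       -7.01350358e+01, -1.65090369e+01]), 'qvel': array([ 0.01245244,  0.05933728, -0.03639533, -0.04838214,  0.0207314 ,
        0.08819703]), 'tau': array([-3.52921438e-05, -5.82721317e+01,  2.93046409e+01,  6.99689627e+00,
        6.71296104e-03, -1.71416482e-04]), 'tool_pos': array([0.29326585, 0.60733855, 0.18792396]), 'orientation': array([ 1.79905363e+02, -7.93683080e-03, -2.57808315e+01]), 'force': array([ 0.08870988, -0.2675131 ,  0.33656168]), 'moment': array([ 0.03711834, -0.00936829,  0.01151255]), 'gripper_force': 0.0, 'opening': 0.08774631986363425}
top (array([ 0.41069187, -0.19103519,  0.93552834]), array([ 0.1316446 ,  0.02602633, -0.9909568 ]))
side (array([ 0.09296821, -0.82396072,  0.53566023]), array([ 0.4832018 ,  0.7256775 , -0.48983476]))
```

View pics/top0.png

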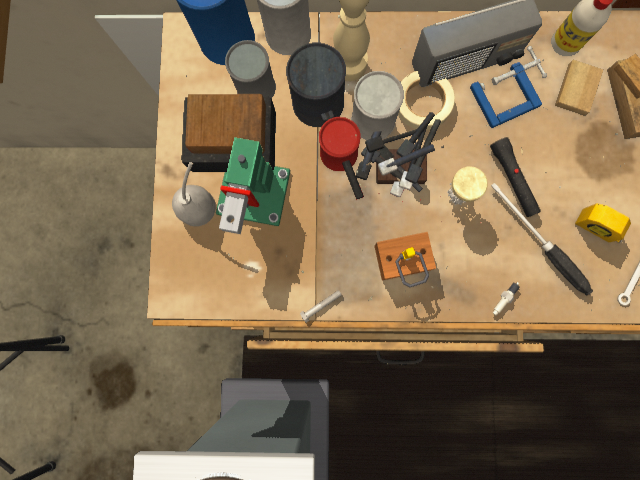

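View pics/side0.png

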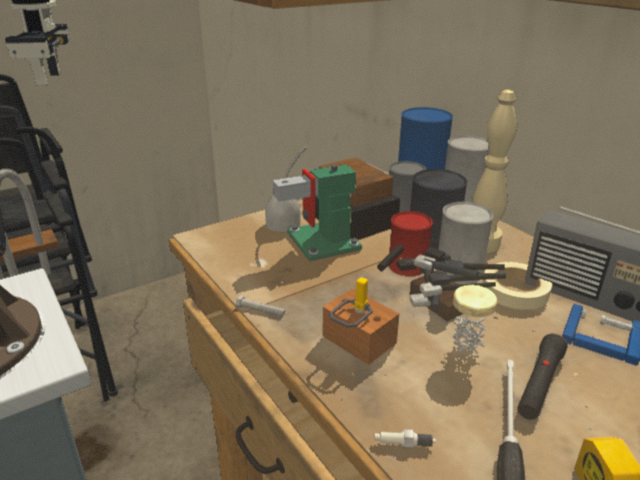

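The top view shows the stand at about (255,190), its bar running to (231,228), and the pin's tab at (409,252) in the block at (407,257). The side view shows the same, with the bar at (292,187) and the tab at (361,293). I'll enlarge both areas of the top view.

```bash
python3 - <<'E'
from h import *
t=cv2.imread('pics/top0.png')
a=cv2.resize(t[130:240,190:300],(440,440),interpolation=cv2.INTER_CUBIC)  # x4
b=cv2.resize(t[220:310,365:445],(356,400),interpolation=cv2.INTER_CUBIC) #4.45
b=cv2.resize(t[220:310,365:445],(320,360),interpolation=cv2.INTER_CUBIC)
c=np.zeros((440,770,3),np.uint8);c[:,:440]=a;c[:360,450:]=b
cv2.imwrite('pics/crop1.png',c)
E
```

```text
(no output)
```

View pics/crop1.png

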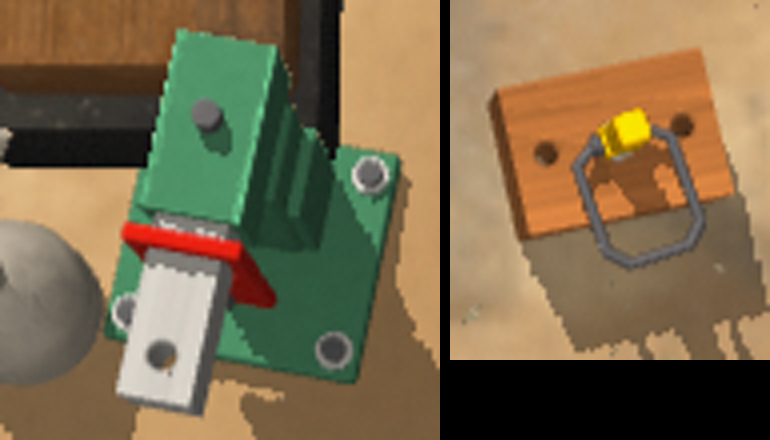

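Zoomed in, the hole is at crop (162,354). The bar's top end corners are (117,393) and (190,412), the small block holes are (545,152) and (681,125), and the loop points towards (660,252).

```bash
python3 - <<'E'
from h import *
import pickle
m=pickle.load(open('ms.pkl','rb'))['top']
A=lambda x,y,z:atz(m,190+(x+.5)/4-.5,130+(y+.5)/4-.5,z)
B=lambda x,y,z:atz(m,365+(x-450+.5)/4-.5,220+(y+.5)/4-.5,z)
ang=lambda d:np.degrees(np.arctan2(d[1],d[0]))
h=A(162,354,.139);e1=A(117,393,.14);e2=A(190,412,.14);r1=A(145,260,.14);r2=A(221,266,.14)
print('hole',h,'end',e1,e2,(e1+e2)/2,'L',np.linalg.norm(e1-e2),'yaw',ang(r1-e1),ang(r2-e2),ang(e1-e2)-90)
b1=A(123,375,0.012)
l1=A(123,232,.15);l2=A(242,248,.15);print('link',l1,l2,ang(l1-l2)-90)
p1=A(397,155,.012);p2=A(355,382,.012);print('plate',p1,p2,np.linalg.norm(p1-p2),ang(p1-p2))
c=[B(*q,.055) for q in((495,92),(702,48),(737,192),(527,238))]
for q in c:print(q)
print('blockc',sum(c)/4,'yaws',ang(c[0]-c[3]),ang(c[1]-c[2]),ang(c[0]-c[1])-90)
s1=B(545,152,.055);s2=B(681,125,.055);print((s1+s2)/2,ang(s1-s2)-90,np.linalg.norm(s1-s2))
w=B(661,252,.065);print('wire',w, 'tabtop',B(632,124,.107))
E
```

```text
hole [ 0.55053588 -0.02695011  0.139     ] end [ 0.53459312 -0.00978858  0.14      ] [ 0.52719108 -0.03904525  0.14      ] [ 0.5308921  -0.02441691  0.14      ] L 0.03017851262423225 yaw -9.785243045069885 -10.149105126555874 -14.198083450940274
link [ 0.59738255 -0.01210449  0.15      ] [ 0.59115654 -0.05945616  0.15      ] -7.490531323862314
plate [ 0.66739427 -0.10744627  0.012     ] [ 0.56035371 -0.09012469  0.012     ] 0.10843301432471762 -9.192068674634207
[ 0.52377108 -0.26480961  0.055     ]
[ 0.54364818 -0.35438587  0.055     ]
[ 0.48124979 -0.36828219  0.055     ]
[ 0.46071902 -0.27826836  0.055     ]
blockc [ 0.50234702 -0.31643651  0.055     ] yaws 12.049215590867268 12.555058990356919 12.511296293590306
[ 0.50392005 -0.31551444  0.055     ] 11.731955268049958 0.059826386132604506
wire [ 0.45474242 -0.33379008  0.065     ] tabtop [ 0.50439424 -0.31591629  0.107     ]
```

Call:
{"method": "step_arm", "body": {
  "rows": [
    [0, [10, -32, 12], [0, 0, 0.014]],
    [0, [20, -64, 24], [0, 0, 0.028]],
    [0, [31, -96, 36], [0, 0, 0.042]],
    [0, [41, -128, 48], [0, 0, 0.056]],
    [0, [52, -160, 60], [0, 0, 0.071]]
  ]
}}

```text
clock: 0.52
tool_pos: [0.3455, 0.4461, 0.2489]
orientation: [179.9, 0.0, -21.6]
force: [0.1, 0.6, 0.3]
opening: 0.0876
gripper_force: 0.0
```

Call:
{"method": "step_arm", "body": {
  "rows": [
    [0, [10, -32, 12], [0, 0, 0.014]],
    [0, [20, -64, 24], [0, 0, 0.028]],
    [0, [31, -96, 36], [0, 0, 0.042]],
    [0, [41, -128, 40], [0, 0, 0.056]],
    [0, [52, -160, 42], [0, 0, 0.071]]
  ]
}}

```text
clock: 0.93
tool_pos: [0.3977, 0.2864, 0.2918]
orientation: [-179.9, -0.0, -17.6]
force: [0.4, -0.2, 0.4]
opening: 0.0878
gripper_force: 0.0
```

Call:
{"method": "step_arm", "body": {
  "rows": [
    [0, [10, -32, 0], [0, 0, 0.014]],
    [0, [20, -64, 0], [0, 0, 0.028]],
    [0, [31, -96, 0], [0, 0, 0.042]],
    [0, [41, -128, 0], [0, 0, 0.056]],
    [0, [52, -160, 0], [0, 0, 0.071]]
  ]
}}

```text
clock: 1.35
tool_pos: [0.4493, 0.1262, 0.2909]
orientation: [-180.0, 0.0, -13.5]
force: [0.5, 0.3, 0.5]
opening: 0.0877
gripper_force: 0.0
```

Call:
{"method": "step_arm", "body": {
  "rows": [
    [0, [10, -32, 0], [0, 0, 0.014]],
    [0, [20, -64, 0], [0, 0, 0.028]],
    [0, [31, -96, 0], [0, 0, 0.042]],
    [0, [41, -128, 0], [0, 0, 0.056]],
    [0, [52, -158, 0], [0, 0, 0.071]]
  ]
}}

```text
clock: 1.77
tool_pos: [0.5013, -0.032, 0.2908]
orientation: [-180.0, 0.0, -9.5]
force: [0.5, -0.3, 0.3]
opening: 0.0874
gripper_force: 0.0
```

```bash
python3 - <<'E'
from h import *
o=ctrl.get_obs();print(o['clock'],o['tool_pos'],o['orientation'],o['force'])
m,im=snap('wrist','w1.png')
import pickle;pickle.dump(m,open('w1.pkl','wb'))
print(ray(m,320,240),m['intrinsics'],proj(m,[.5495,-.0272,.14]))
E
```

```text
1.7667 [ 0.50131911 -0.03203124  0.29078068] [-1.79993501e+02  1.07225823e-02 -9.46818710e+00] [ 0.48165966 -0.25356843  0.34103749]
(array([ 0.57491137, -0.04424153,  0.48516502]), array([-0.26669279,  0.06560449, -0.96178204])) [[416.83555688   0.         328.72350416]
 [  0.         416.83555688 241.65251057]
 [  0.           0.           1.        ]] [313.18359387 156.81084826]
```

View pics/w1.png

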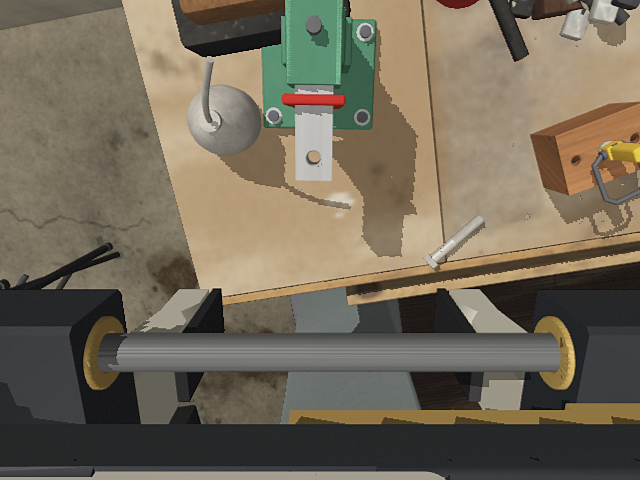

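The wrist view shows the hole at (314,157), the bar end at row 180 and the bar edges at columns 295 and 332. That agrees with the top view to about 1 px.

```bash
python3 - <<'E'
from h import *
import pickle
m=pickle.load(open('w1.pkl','rb'))
im=cv2.imread('pics/w1.png').astype(int)
g=im.min(2)
M=((g>150)).astype(np.uint8)
M[:105]=0;M[190:]=0;M[:,:285]=0;M[:,345:]=0
for r in (112,125,140,168,176,180,182): x=np.where(M[r])[0];print(r,x.min() if len(x) else 0,x.max() if len(x) else 0)
H=1-M; sub=H[145:170,302:327]; n,l,s,c=cv2.connectedComponentsWithStats(sub)
for i in range(n):print(s[i],c[i]+[302,145])
for i in range(150,166):print(' '.join('%3d'%v for v in g[i,304:325]))
E
```

```text
112 302 302
125 295 331
140 295 331
168 295 331
176 295 331
180 305 331
182 0 0
[  0   0  25  25 443] [314.43340858 156.75846501]
[  4   5  15  15 177] [312.7740113  157.38418079]
[19 18  1  2  2] [321.  163.5]
[15 20  2  2  3] [317.66666667 165.66666667]
188 187 189 189 192 195 170 162 150 149 152 153 175 190 189 185 185 185 187 188 189
188 187 189 195 172 136 114 122 120 121 119 128 143 158 178 186 186 186 188 188 190
188 190 194 172 127 114 119 120 120 118 117 117 118 115 149 177 186 186 187 190 189
189 191 185 135 115 121 123 121 121 119 118 119 118 114 134 157 184 187 187 190 190
188 194 157  99 104 121 124 122 121 120 120 121 118 117 118 137 174 188 188 189 190
191 186 135  81 104 122 124 123 122 121 121 120 119 119 117 114 162 188 189 189 189
192 170 123  71 106 122 124 124 122 120 121 121 121 120 118 113 141 177 187 190 189
194 158 108  69  96 123 125 123 122 121 122 121 121 122 118 114 143 179 189 190 190
194 158 109  73  74 120 126 125 122 123 123 122 121 121 119 115 136 178 189 189 191
193 171 118  76  65  98 124 125 125 122 123 121 120 122 121 105 121 177 189 189 190
192 171 140  86  68  73 100 126 127 124 124 123 123 124 122  77 157 186 189 189 191
190 192 151 109  77  67  74  90 113 128 130 129 129 105  70 133 183 188 188 189 190
189 192 174 136  80  66  67  68  73  77  76  73  73  58 103 169 187 190 190 190 191
188 189 192 158 121  92  67  59  58  55  54  52  47 128 160 183 191 142 180 191 190
188 187 191 185 162 147 122 107 115 124 127 132 144 162 184 188 189 131 178 191 191
188 187 188 190 190 173 165 155 161 154 164 168 182 191 142 178 188 182 188 190 191
```

```bash
python3 - <<'E'
from h import *
import pickle
m=pickle.load(open('w1.pkl','rb'))
h=atz(m,313,157.2,.14);print(h)
for a in[(294.5,110),(331.5,110),(294.5,178),(331.5,178),(313,180.5)]:print(atz(m,*a,.14))
d=lambda p,q:np.degrees(np.arctan2(*(p-q)[[1,0]]))
print(d(atz(m,294.5,125,.14),atz(m,294.5,178,.14)),d(atz(m,331.5,125,.14),atz(m,331.5,178,.14)))
E
```

```text
[ 0.54921782 -0.02699816  0.14      ]
[ 0.58771784 -0.01898869  0.14      ]
[ 0.58291471 -0.04781568  0.14      ]
[ 0.53510181 -0.00898433  0.14      ]
[ 0.53008156 -0.03911299  0.14      ]
[ 0.53056239 -0.02368862  0.14      ]
-10.765655483314303 -9.353777547742729
```

Call:
{"method": "step_arm", "body": {
  "rows": [
    [0, [0, -40, 0], [0, 0, 0.1]],
    [0, [-8, -80, 0], [0, 0, 0.2]],
    [0, [-16, -120, 0], [0, 0, 0.3]],
    [0, [-24, -160, -10], [0, 0, 0.375]],
    [0, [-30, -200, -20], [0, 0, 0.375]]
  ]
}}

```text
clock: 2.23
tool_pos: [0.4709, -0.2315, 0.2712]
orientation: [180.0, -0.1, 12.3]
force: [1.2, -0.0, 0.4]
opening: 0.0879
gripper_force: 0.0
```

Call:
{"method": "step_arm", "body": {
  "rows": [
    [0, [0, -40, -10], [0, 0, 0]],
    [0, [0, -75, -20], [0, 0, 0]],
    [0, [0, -80, -30], [0, 0, 0]],
    [0, [0, -80, -40], [0, 0, 0]],
    [0, [0, -80, -40], [0, 0, 0]]
  ]
}}

```text
clock: 2.65
tool_pos: [0.47, -0.3093, 0.2281]
orientation: [-179.8, 0.2, 11.9]
force: [-0.9, 0.2, -0.6]
opening: 0.0875
gripper_force: 0.0
```

```bash
python3 - <<'E'
from h import *
o=ctrl.get_obs();print(o['clock'],o['tool_pos'],o['orientation'],o['force'])
m,im=snap('wrist','w2.png')
import pickle;pickle.dump(m,open('w2.pkl','wb'))
print(proj(m,[.5035,-.316,.055]),proj(m,[.5035,-.316,.107]))
E
```

```text
2.65 [ 0.4700475  -0.30931569  0.22809202] [-179.83798231    0.20096981   11.88699756] [-0.94574059  0.24324459 -0.55062193]
[344.7571605  171.96808251] [347.12244703 180.26317247]
```

View pics/w2.png

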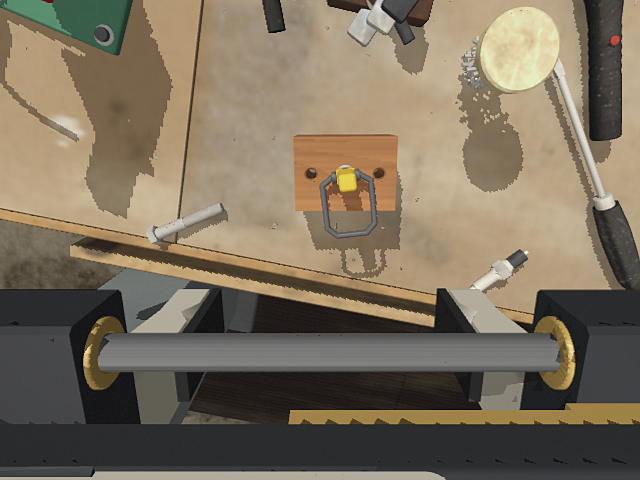

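The tab top is at (346,180), where the projection put it, with the loop pointing towards the robot. I'll descend and grasp.

Call:
{"method": "step_arm", "body": {
  "rows": [
    [0, [17, -3, -10], [0, 0, 0]],
    [0, [33, -6, -30], [0, 0, 0]],
    [0, [33, -6, -65], [0, 0, 0]],
    [0, [33, -6, -95], [0, 0, 0]],
    [0, [33, -6, -120], [0, 0, 0]]
  ]
}}

```text
clock: 3.12
tool_pos: [0.505, -0.314, 0.1099]
orientation: [-180.0, -0.0, 12.1]
force: [0.2, -1.0, -0.4]
opening: 0.0878
gripper_force: 0.0
```

Call:
{"method": "step_arm", "body": {
  "rows": [
    [0, [0, 0, -15], [0, 0, 0]],
    [0, [0, 0, -25], [0, 0, 0]],
    [0, [0, 0, -30], [0, 0, 0]],
    [0, [0, 0, -30], [0, 0, 0]],
    [0, [0, 0, -30], [0, 0, 0]]
  ]
}}

```text
clock: 3.53
tool_pos: [0.5055, -0.3157, 0.0822]
orientation: [179.9, -0.1, 12.0]
force: [0.2, -0.0, 0.9]
opening: 0.0876
gripper_force: 0.0
```

Call:
{"method": "step_arm", "body": {
  "rows": [
    [0, [0, 0, -5], [0, 0, 0]],
    [0.5, [0, 0, -5], [0, 0, 0]],
    [1, [0, 0, -5], [0, 0, 0]],
    [1, [0, 0, -5], [0, 0, 0]],
    [1, [0, 0, -5], [0, 0, 0]]
  ]
}}

```text
clock: 3.95
tool_pos: [0.5046, -0.316, 0.0763]
orientation: [180.0, -0.0, 12.0]
force: [-0.6, -0.1, -0.2]
opening: 0.0667
gripper_force: 0.0
```

Call:
{"method": "step_arm", "body": {
  "rows": [
    [1, [0, 0, 0], [0, 0, 0]],
    [1, [0, 0, 0], [0, 0, 0]],
    [1, [0, 0, 0], [0, 0, 0]],
    [1, [0, 0, 0], [0, 0, 0]],
    [1, [0, 0, 0], [0, 0, 0]]
  ]
}}

```text
clock: 4.37
tool_pos: [0.5045, -0.3159, 0.0759]
orientation: [180.0, 0.0, 12.0]
force: [0.4, -0.0, -1.0]
opening: 0.0329
gripper_force: 0.0
```

Call:
{"method": "step_arm", "body": {
  "rows": [
    [1, [0, 0, 0], [0, 0, 0]],
    [1, [0, 0, 0], [0, 0, 0]],
    [1, [0, 0, 0], [0, 0, 0]],
    [1, [0, 0, 0], [0, 0, 0]],
    [1, [0, 0, 0], [0, 0, 0]]
  ]
}}

```text
clock: 4.78
tool_pos: [0.5045, -0.3158, 0.0759]
orientation: [-180.0, 0.0, 12.0]
force: [0.3, 0.0, -0.5]
opening: 0.0021
gripper_force: 0.0
```

Call:
{"method": "step_arm", "body": {
  "rows": [
    [1, [0, 0, 0], [0, 0, 0]],
    [1, [0, 0, 0], [0, 0, 0]],
    [1, [0, 0, 0], [0, 0, 0]],
    [1, [0, 0, 0], [0, 0, 0]],
    [1, [0, 0, 0], [0, 0, 0]]
  ]
}}

```text
clock: 5.2
tool_pos: [0.5045, -0.3159, 0.076]
orientation: [180.0, -0.0, 12.0]
force: [-0.1, -0.3, 0.1]
opening: 0.0003
gripper_force: 0.0
```

The gripper closed on nothing, so I'll check the wrist and side views.

```bash
python3 - <<'E'
from h import *
import pickle
m,im=snap('wrist','w3.png');m2,i2=snap('side','s3.png');m3,i3=snap('top','t3.png')
pickle.dump((m,m2,m3),open('3.pkl','wb'))
a=im[:480:1,150:550][:, :, ::-1]; a=cv2.resize(a[100:400],(400,300))
b=cv2.resize(i2[260:360,300:420][:,:,::-1],(396,330),interpolation=cv2.INTER_CUBIC)
c=np.zeros((330,800,3),np.uint8);c[:300,:400]=a;c[:,404:]=b
cv2.imwrite('pics/c3.png',c)
E
```

```text
(no output)
```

View pics/c3.png

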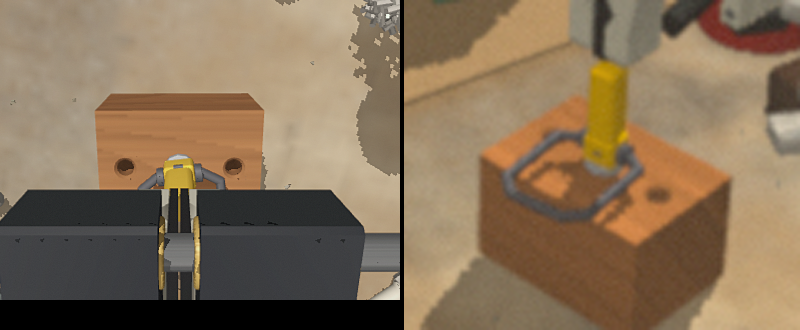

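The side crop shows the tab whole and in front of, or below, the fingertips. I'll project the reported TCP and the pin model into both views to find the discrepancy.

```bash
python3 - <<'E'
from h import *
import pickle
mw,ms,mt=pickle.load(open('3.pkl','rb'))
o=ctrl.get_obs();print(o['tool_pos'],o['opening'])
P={'tcp':o['tool_pos'],'origin':[.5035,-.316,.055],'tabtop':[.5035,-.316,.107],'tabbot':[.5035,-.316,.072]}
cs=lambda p:(p-[300,260])*3.3+[404,0]
cw=lambda p:p-[150,100]
for k,v in P.items():print(k,'side crop',cs(proj(ms,v)),'wrist crop',cw(proj(mw,v)),'top',proj(mt,v))
mo=pickle.load(open('ms.pkl','rb'))['side']
im=cv2.imread('pics/side0.png');a=cv2.resize(im[260:360,300:420],(396,330),interpolation=cv2.INTER_CUBIC)
t=cv2.imread('pics/s3.png');b=cv2.resize(t[215:340,300:420],(396,412),interpolation=cv2.INTER_CUBIC)
c=np.zeros((412,800,3),np.uint8);c[:330,:396]=a;c[:,404:]=b
cv2.imwrite('pics/c4.png',c)
E
```

```text
[ 0.5045546  -0.31583183  0.07596204] 0.0008936475540965438
tcp side crop [610.17277096 123.5788433 ] wrist crop [179.01909706 177.23415545] top [407.31168617 252.57970549]
origin side crop [606.56382235 163.82949057] wrist crop [178.88141138 165.27346587] top [405.66147824 254.49418522]
tabtop side crop [611.38133255  64.48179965] wrist crop [178.96137766 205.72522856] top [410.18363254 251.17257867]
tabbot side crop [608.10495942 132.04784345] wrist crop [178.90339866 176.3959563 ] top [407.08057545 253.45183189]
```

View pics/c4.png

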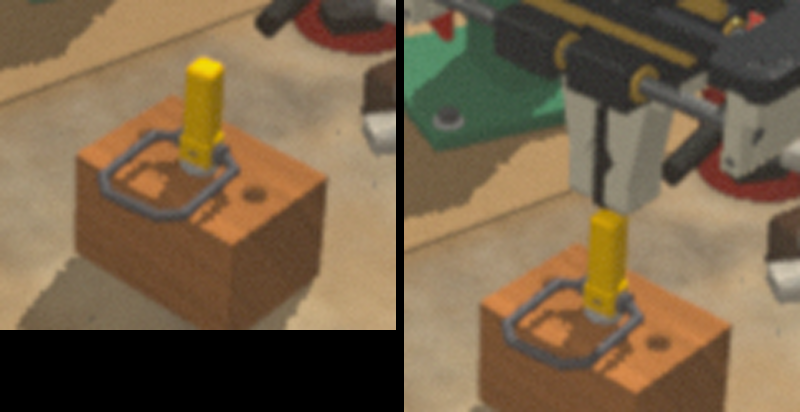

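The fingertips seem to sit at the tab's top (z≈0.108), about 30 mm above the reported TCP. I'll check against the open-finger picture w2, where the tip corners are near (222,290) and (437,290).

```bash
python3 - <<'E'
from h import *
import pickle
from scipy.spatial.transform import Rotation as Ro
m=pickle.load(open('w2.pkl','rb'))
p=np.array([.4700,-.3093,.2281]);R=Ro.from_euler('xyz',[180,0,11.9],degrees=True).as_matrix()
for dz in(0,-.016,-.032):
  print(dz,[proj(m,p+R@np.array([dx,dy,dz])).round() for dx in(.0095,-.0095) for dy in(.044,-.044)])
w=cv2.imread('pics/w3.png');t=cv2.imread('pics/t3.png')
a=cv2.resize(w[230:330,280:380],(400,400),interpolation=cv2.INTER_CUBIC)
b=cv2.resize(t[205:305,355:455],(400,400),interpolation=cv2.INTER_CUBIC)
cv2.imwrite('pics/c5.png',np.hstack([a,b]))
E
```

```text
0 [array([419., 259.]), array([239., 259.]), array([416., 295.]), array([242., 295.])]
-0.016 [array([426., 271.]), array([232., 271.]), array([423., 309.]), array([235., 309.])]
-0.032 [array([434., 284.]), array([224., 284.]), array([431., 325.]), array([227., 325.])]
```

View pics/c5.png

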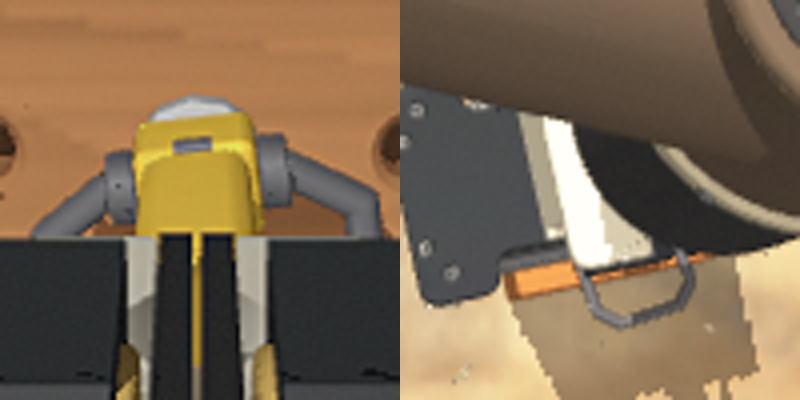

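The fingertips really are about 32–34 mm short of the reported TCP, both open and shut. I'll open above the tab and go down another 31 mm, watching the force.

Call:
{"method": "step_arm", "body": {
  "rows": [
    [0.4, [-1, 0, 0], [0, 0, 0]],
    [0.4, [-1, 0, 0], [0, 0, 0]],
    [0.4, [-1, 0, 0], [0, 0, 0]],
    [0.4, [-1, 0, 0], [0, 0, 0]],
    [0.4, [-1, 0, 0], [0, 0, 0]]
  ]
}}

```text
clock: 5.77
tool_pos: [0.5035, -0.3159, 0.076]
orientation: [180.0, -0.0, 12.0]
force: [0.4, 0.0, -0.1]
opening: 0.0284
gripper_force: 0.0
```

Call:
{"method": "step_arm", "body": {
  "rows": [
    [0.4, [0, 0, 0], [0, 0, 0]],
    [0.4, [0, 0, 0], [0, 0, 0]],
    [0.4, [0, 0, -5], [0, 0, 0]],
    [0.4, [0, 0, -12], [0, 0, 0]],
    [0.4, [0, 0, -18], [0, 0, 0]]
  ]
}}

```text
clock: 6.18
tool_pos: [0.5033, -0.3157, 0.0571]
orientation: [-180.0, 0.0, 12.0]
force: [-0.3, -0.9, -0.3]
opening: 0.0525
gripper_force: 0.0
```

Call:
{"method": "step_arm", "body": {
  "rows": [
    [0.4, [0, 0, -5], [0, 0, 0]],
    [0.4, [0, 0, -9], [0, 0, 0]],
    [0.4, [0, 0, -13], [0, 0, 0]],
    [0.4, [0, 0, -13], [0, 0, 0]],
    [0.4, [0, 0, -13], [0, 0, 0]]
  ]
}}

```text
clock: 6.6
tool_pos: [0.5034, -0.3159, 0.0447]
orientation: [-180.0, 0.0, 12.0]
force: [-0.7, -0.1, -0.0]
opening: 0.0528
gripper_force: 0.0
```

Call:
{"method": "step_arm", "body": {
  "rows": [
    [0.8, [0, 0, 0], [0, 0, 0]],
    [1, [0, 0, 0], [0, 0, 0]],
    [1, [0, 0, 0], [0, 0, 0]],
    [1, [0, 0, 0], [0, 0, 0]],
    [1, [0, 0, 0], [0, 0, 0]]
  ]
}}

```text
clock: 7.02
tool_pos: [0.5036, -0.3159, 0.0451]
orientation: [180.0, -0.0, 12.0]
force: [0.4, 0.0, 0.4]
opening: 0.0248
gripper_force: 0.0
```

Call:
{"method": "step_arm", "body": {
  "rows": [
    [1, [0, 0, 0], [0, 0, 0]],
    [1, [0, 0, 0], [0, 0, 0]],
    [1, [0, 0, 0], [0, 0, 0]],
    [1, [0, 0, 0], [0, 0, 0]],
    [1, [0, 0, 0], [0, 0, 0]]
  ]
}}

```text
clock: 7.43
tool_pos: [0.5036, -0.3159, 0.045]
orientation: [180.0, -0.0, 12.0]
force: [0.1, -0.1, 0.3]
opening: 0.0141
gripper_force: 30.0
```

Gripped, with an opening of 14 mm. Now I'll lift and carry it to above the hole.

Call:
{"method": "step_arm", "body": {
  "rows": [
    [1, [0, 0, 10], [0, 0, 0]],
    [1, [0, 0, 40], [0, 0, 0]],
    [1, [0, 0, 80], [0, 0, 0]],
    [1, [0, 0, 115], [0, 0, 0]],
    [1, [0, 0, 145], [0, 0, 0]]
  ]
}}

```text
clock: 7.85
tool_pos: [0.5037, -0.3161, 0.1933]
orientation: [179.9, -0.1, 12.0]
force: [0.8, -0.6, -0.7]
opening: 0.0141
gripper_force: 30.0
```

Call:
{"method": "step_arm", "body": {
  "rows": [
    [1, [4, 25, 0], [0, 0, -0.04]],
    [1, [8, 55, 0], [0, 0, -0.08]],
    [1, [12, 85, 0], [0, 0, -0.12]],
    [1, [18, 115, 0], [0, 0, -0.16]],
    [1, [23, 145, 0], [0, 0, -0.2]]
  ]
}}

```text
clock: 8.27
tool_pos: [0.5263, -0.1696, 0.1907]
orientation: [-180.0, -0.0, 0.4]
force: [2.3, -0.0, -1.2]
opening: 0.0137
gripper_force: 30.0
```

Call:
{"method": "step_arm", "body": {
  "rows": [
    [1, [5, 30, 0], [0, 0, -0.04]],
    [1, [10, 60, 0], [0, 0, -0.08]],
    [1, [15, 90, 0], [0, 0, -0.12]],
    [1, [20, 120, 0], [0, 0, -0.16]],
    [1, [22, 136, 0], [0, 0, -0.179]]
  ]
}}

```text
clock: 8.68
tool_pos: [0.5488, -0.0322, 0.1906]
orientation: [-180.0, -0.0, -9.8]
force: [0.7, -0.5, -0.9]
opening: 0.0136
gripper_force: 30.0
```

Call:
{"method": "step_arm", "body": {
  "rows": [
    [1, [0, 4, 0], [0, 0, 0]],
    [1, [0, 7, 0], [0, 0, 0]],
    [1, [0, 8, 0], [0, 0, 0]],
    [1, [0, 8, 0], [0, 0, 0]],
    [1, [0, 8, 0], [0, 0, 0]]
  ]
}}

```text
clock: 9.1
tool_pos: [0.5483, -0.0277, 0.1901]
orientation: [180.0, 0.0, -9.8]
force: [0.0, 0.1, -1.8]
opening: 0.0133
gripper_force: 30.0
```

```bash
python3 - <<'E'
from h import *
import pickle
o=ctrl.get_obs();print(o['clock'],o['tool_pos'],o['orientation'],o['force'],o['opening'],o['moment'])
m,im=snap('wrist','w6.png');m2,i2=snap('side','s6.png')
p=o['tool_pos'];p=p+[0,0,.010]
print(proj(m2,p),proj(m2,p-[0,0,.038]),proj(m2,[.5492,-.027,.14]),proj(m,[.5492,-.027,.14]),proj(m,p-[0,0,.038]))
a=cv2.resize(i2[135:260,245:345][:,:,::-1],(400,500),interpolation=cv2.INTER_CUBIC)
b=cv2.resize(im[140:265,280:380][:,:,::-1],(400,500),interpolation=cv2.INTER_CUBIC)
cv2.imwrite('pics/c6.png',np.hstack([a,b]))
E
```

```text
9.1 [ 0.54833193 -0.02766816  0.19005855] [ 1.79997095e+02  3.56848926e-03 -9.76965589e+00] [ 0.00861396  0.06297844 -1.78910356] 0.013327355589410374 [-0.03948301  0.01120853 -0.01466974]
[284.38020368 150.10488636] [284.98835815 170.54278632] [285.56055142 181.82630089] [327.37082137 246.69614219] [328.69299    259.30686424]
```

View pics/c6.png

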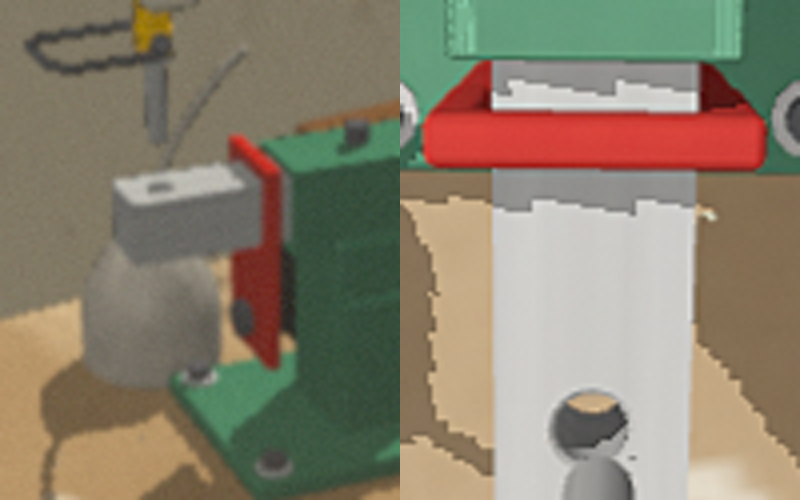

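Side by side in the wrist crop, the hole centre is at (591,428) and the nose centre at about (599,484). In full-image pixels that is (327.9,247) and (329.6,261). The difference between them gives the shift.

```bash
python3 - <<'E'
from h import *
m=ctrl.camera_model('wrist')
im=cv2.imread('pics/w6.png').astype(int);g=im.min(2)
# hole mask fine: print rows/cols around to refine
for r in range(234,268,2):print(r,' '.join('%3d'%v for v in g[r,314:344]))
h=atz(m,327.9,247,.14);n=atz(m,329.6,261,.162);print(h,n,(h-n)*1000)
E
```

```text
234 202 201 199 199 199 199 200 199 198 197 197 198 198 197 197 198 198 197 198 198 197 197 196 197 197 199 200 201 201 201
236 202 201 199 199 200 199 200 201 199 200 201 202 203 203 204 203 201 200 198 198 198 197 195 197 198 199 200 201 201 202
238 202 201 199 199 200 201 203 208 183 148 131 133 138 137 139 143 150 156 168 190 201 200 195 197 198 199 200 201 201 202
240 201 201 199 200 203 196 154 125 130 133 132 132 132 133 133 131 134 132 134 145 153 178 195 200 198 199 200 200 201 202
242 202 201 201 206 172 129  94  80  81  86  96 122 125 137 142 142 120 116  87  69  60 132 180 189 199 201 200 201 202 202
244 202 202 205 184 134  89  82  86  87  84  79  77  77  75  75  75  75  79  80  78  75  67 131 183 200 201 199 201 202 201
246 202 203 208 157 115  88  83  82  83  82  83  83  81  81  82  81  79  81  80  79  73  61 129 193 196 200 200 201 203 202
248 202 202 206 159 118  87  83  84  84  80  79  80  79  80  81  80  80  78  74  65 143 154 143 193 198 199 200 201 202 201
250 202 203 192 178 155 111  80  82  83  80  76  78  77  77  72  65 144 156 155 159 156 147 177 197 199 200 
[... 424 characters left out ...]
161 149 154 153 150 150 148 144 138 132 125 119 111  95  90 146 198 202 202 201 203 202
260 201 201 199 199 200 202 207 171 148 151 155 153 150 149 149 143 138 131 124 118 110 101  88  81 201 206 202 201 202 203
262 202 200 199 200 201 204 192 152 147 154 156 153 150 151 147 143 137 132 124 119 110 104  92  73 144 200 203 202 202 202
264 201 200 199 198 201 205 178 150 149 153 156 152 149 149 146 143 137 130 124 116 109 104  91  75 141 202 204 202 202 202
266 201 199 200 199 201 206 163 146 151 153 157 151 151 148 145 142 137 130 124 116 109 102  93  77 109 201 205 203 203 201
[ 0.54903252 -0.02727297  0.14      ] [ 0.54731725 -0.02798434  0.162     ] [  1.71527057   0.71136706 -22.        ]
```

Call:
{"method": "step_arm", "body": {
  "rows": [
    [1, [1.7, 0.8, 0], [0, 0, 0]],
    [1, [1.7, 0.8, -6], [0, 0, 0]],
    [1, [1.7, 0.8, -14], [0, 0, 0]],
    [1, [1.7, 0.8, -19], [0, 0, 0]],
    [1, [1.7, 0.8, -20], [0, 0, 0]]
  ]
}}

```text
clock: 9.62
tool_pos: [0.5492, -0.0263, 0.1681]
orientation: [180.0, 0.1, -9.7]
force: [0.2, -0.3, -2.1]
opening: 0.0138
gripper_force: 30.0
```

Call:
{"method": "step_arm", "body": {
  "rows": [
    [1, [0, 0, -0.5], [0, 0, 0]],
    [1, [0, 0, -1], [0, 0, 0]],
    [1, [0, 0, -1.5], [0, 0, 0]],
    [1, [0, 0, -2], [0, 0, 0]],
    [1, [0, 0, -2.5], [0, 0, 0]]
  ]
}}

```text
clock: 10.03
tool_pos: [0.5504, -0.026, 0.1676]
orientation: [-180.0, -0.0, -9.7]
force: [-1.1, -0.0, -1.2]
opening: 0.0135
gripper_force: 30.0
```

Call:
{"method": "step_arm", "body": {
  "rows": [
    [1, [0, 0, -0.2], [0, 0, 0]],
    [1, [0, 0, -0.4], [0, 0, 0]],
    [1, [0, 0, -0.6], [0, 0, 0]],
    [1, [0, 0, -0.8], [0, 0, 0]],
    [1, [0, 0, -1], [0, 0, 0]]
  ]
}}

```text
clock: 10.45
tool_pos: [0.5502, -0.026, 0.1665]
orientation: [-180.0, -0.0, -9.7]
force: [-0.1, -0.1, -0.9]
opening: 0.0137
gripper_force: 30.0
```

Call:
{"method": "step_arm", "body": {
  "rows": [
    [1, [0, 0, -0.5], [0, 0, 0]],
    [1, [0, 0, -1], [0, 0, 0]],
    [1, [0, 0, -1.5], [0, 0, 0]],
    [1, [0, 0, -2], [0, 0, 0]],
    [1, [0, 0, -2], [0, 0, 0]]
  ]
}}

```text
clock: 10.87
tool_pos: [0.5502, -0.0261, 0.1643]
orientation: [180.0, 0.0, -9.7]
force: [-0.6, 0.3, -1.3]
opening: 0.0142
gripper_force: 30.0
```

Call:
{"method": "step_arm", "body": {
  "rows": [
    [1, [0, 0, -0.5], [0, 0, 0]],
    [1, [0, 0, -1], [0, 0, 0]],
    [1, [0, 0, -1.5], [0, 0, 0]],
    [1, [0, 0, -2], [0, 0, 0]],
    [1, [0, 0, -2], [0, 0, 0]]
  ]
}}

```text
clock: 11.28
tool_pos: [0.5502, -0.026, 0.1623]
orientation: [180.0, 0.0, -9.7]
force: [0.7, 0.1, -0.8]
opening: 0.0135
gripper_force: 30.0
```

It's in the hole with no side force. I'll continue down.

Call:
{"method": "step_arm", "body": {
  "rows": [
    [1, [0, 0, -1], [0, 0, 0]],
    [1, [0, 0, -2], [0, 0, 0]],
    [1, [0, 0, -4], [0, 0, 0]],
    [1, [0, 0, -6], [0, 0, 0]],
    [1, [0, 0, -7], [0, 0, 0]]
  ]
}}

```text
clock: 11.7
tool_pos: [0.5501, -0.026, 0.155]
orientation: [180.0, 0.0, -9.7]
force: [-0.2, 0.7, -2.1]
opening: 0.0138
gripper_force: 30.0
```

Call:
{"method": "step_arm", "body": {
  "rows": [
    [1, [0, 0, -1], [0, 0, 0]],
    [1, [0, 0, -3], [0, 0, 0]],
    [1, [0, 0, -5], [0, 0, 0]],
    [1, [0, 0, -7], [0, 0, 0]],
    [1, [0, 0, -9], [0, 0, 0]]
  ]
}}

```text
clock: 12.12
tool_pos: [0.5502, -0.026, 0.1462]
orientation: [-180.0, -0.0, -9.7]
force: [0.3, -0.7, -1.7]
opening: 0.014
gripper_force: 30.0
```

Call:
{"method": "step_arm", "body": {
  "rows": [
    [1, [0, 0, -2], [0, 0, 0]],
    [1, [0, 0, -5], [0, 0, 0]],
    [1, [0, 0, -8], [0, 0, 0]],
    [1, [0, 0, -11], [0, 0, 0]],
    [1, [0, 0, -12], [0, 0, 0]]
  ]
}}

```text
clock: 12.53
tool_pos: [0.5499, -0.0261, 0.1338]
orientation: [180.0, 0.0, -9.7]
force: [0.1, 0.4, -1.7]
opening: 0.0139
gripper_force: 30.0
```

Call:
{"method": "step_arm", "body": {
  "rows": [
    [1, [0, 0, -0.5], [0, 0, 0]],
    [1, [0, 0, -1], [0, 0, 0]],
    [1, [0, 0, -1.5], [0, 0, 0]],
    [1, [0, 0, -2], [0, 0, 0]],
    [1, [0, 0, -2], [0, 0, 0]]
  ]
}}

```text
clock: 12.95
tool_pos: [0.5502, -0.026, 0.1324]
orientation: [-180.0, -0.0, -9.7]
force: [1.6, 0.1, -1.4]
opening: 0.0139
gripper_force: 30.0
```

Call:
{"method": "step_arm", "body": {
  "rows": [
    [1, [0, 0, -0.2], [0, 0, 0]],
    [1, [0, 0, -0.4], [0, 0, 0]],
    [1, [0, 0, -0.6], [0, 0, 0]],
    [1, [0, 0, -0.8], [0, 0, 0]],
    [1, [0, 0, -1], [0, 0, 0]]
  ]
}}

```text
clock: 13.37
tool_pos: [0.5502, -0.0261, 0.1314]
orientation: [180.0, 0.0, -9.7]
force: [0.0, -0.3, -1.4]
opening: 0.0142
gripper_force: 30.0
```

Call:
{"method": "step_arm", "body": {
  "rows": [
    [1, [0, 0, -0.3], [0, 0, 0]],
    [1, [0, 0, -0.6], [0, 0, 0]],
    [1, [0, 0, -0.9], [0, 0, 0]],
    [1, [0, 0, -1.2], [0, 0, 0]],
    [1, [0, 0, -1.2], [0, 0, 0]]
  ]
}}

```text
clock: 13.78
tool_pos: [0.5502, -0.0261, 0.1301]
orientation: [180.0, 0.0, -9.7]
force: [0.1, 0.3, -0.3]
opening: 0.0138
gripper_force: 30.0
```

Call:
{"method": "step_arm", "body": {
  "rows": [
    [1, [0, 0, -0.2], [0, 0, 0]],
    [1, [0, 0, -0.4], [0, 0, 0]],
    [1, [0, 0, -0.6], [0, 0, 0]],
    [1, [0, 0, -0.6], [0, 0, 0]],
    [1, [0, 0, -0.6], [0, 0, 0]]
  ]
}}

```text
clock: 14.2
tool_pos: [0.5503, -0.0261, 0.13]
orientation: [180.0, -0.0, -9.7]
force: [-0.2, 0.3, 2.8]
opening: 0.0135
gripper_force: 30.0
```

The collar is seated: contact force rose and the TCP sits at 0.130, as predicted. I'll release and lift clear.

Call:
{"method": "step_arm", "body": {
  "rows": [
    [0.4, [0, 0, 0], [0, 0, 0]],
    [0.4, [0, 0, 0], [0, 0, 0]],
    [0.4, [0, 0, 0], [0, 0, 0]],
    [0.4, [0, 0, 0], [0, 0, 0]],
    [0.4, [0, 0, 0], [0, 0, 0]]
  ]
}}

```text
clock: 14.62
tool_pos: [0.5502, -0.026, 0.1295]
orientation: [180.0, 0.0, -9.7]
force: [0.3, -0.3, -0.6]
opening: 0.0417
gripper_force: 0.0
```

Call:
{"method": "step_arm", "body": {
  "rows": [
    [0.4, [0, 0, 0], [0, 0, 0]],
    [0.4, [0, 0, 0], [0, 0, 0]],
    [0.4, [0, 0, 8], [0, 0, 0]],
    [0.4, [0, 0, 18], [0, 0, 0]],
    [0.4, [0, 0, 30], [0, 0, 0]]
  ]
}}

```text
clock: 15.03
tool_pos: [0.5501, -0.0261, 0.1605]
orientation: [180.0, 0.0, -9.7]
force: [-0.1, -0.2, 0.2]
opening: 0.0527
gripper_force: 0.0
```

Call:
{"method": "step_arm", "body": {
  "rows": [
    [0.4, [0, 0, 20], [0, 0, 0]],
    [0.4, [0, 0, 45], [0, 0, 0]],
    [1, [0, 0, 65], [0, 0, 0]],
    [1, [0, 0, 70], [0, 0, 0]],
    [1, [0, 0, 70], [0, 0, 0]]
  ]
}}

```text
clock: 15.45
tool_pos: [0.5515, -0.0259, 0.2327]
orientation: [-179.9, -0.3, -9.7]
force: [0.9, -0.2, -0.7]
opening: 0.0381
gripper_force: 0.0
```

```bash
python3 - <<'E'
from h import *
o=ctrl.get_obs();print(o['clock'],o['tool_pos'],o['joint_pos'])
m,im=snap('wrist','w8.png');m2,i2=snap('side','s8.png')
for z in(.14,.192):print(proj(m2,[.5493,-.0265,z]),proj(m,[.5493,-.0265,z]))
a=cv2.resize(i2[125:250,235:335][:,:,::-1],(400,500),interpolation=cv2.INTER_CUBIC)
b=cv2.resize(im[140:340,240:400][:,:,::-1],(400,500),interpolation=cv2.INTER_CUBIC)
cv2.imwrite('pics/c8.png',np.hstack([a,b]))
E
```

```text
15.45 [ 0.55152012 -0.02588211  0.23266905] [ 1.76652683e+01  7.26166774e+00 -1.12605342e+01  3.25381361e-02
 -7.12026899e+01  6.26046058e+01]
[285.46689703 181.72091471] [330.34264416 233.76318255]
[284.65172362 154.19746797] [330.5330567  256.12123317]
```

View pics/c8.png

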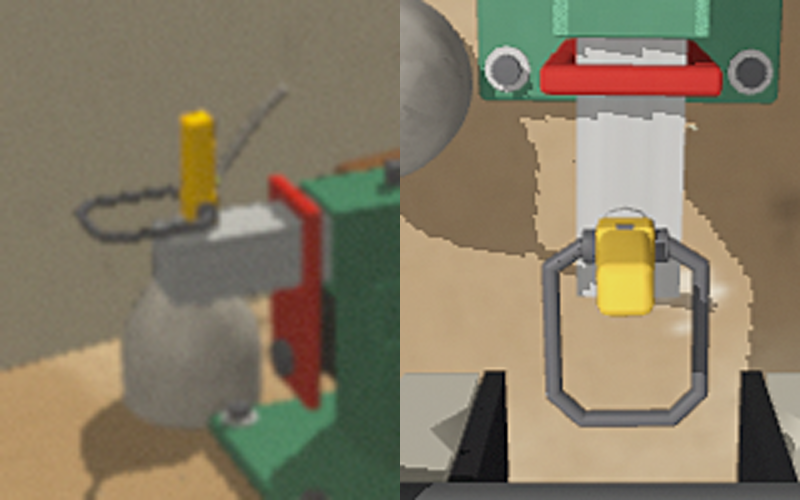

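The pin is seated square on the bar with its loop open. Next I'll shut and tilt the fingers, leaning their tips towards the stand, and move them above the cross wire.

Call:
{"method": "step_arm", "body": {
  "rows": [
    [1, [-8, 1, 0], [-0.02, -0.118, 0]],
    [1, [-16, 2, 0], [-0.04, -0.236, 0]],
    [1, [-24, 4, 0], [-0.06, -0.354, 0]],
    [1, [-30, 5, 0], [-0.08, -0.472, 0]],
    [1, [-36, 5.5, 0], [-0.101, -0.59, 0]]
  ]
}}

```text
clock: 15.97
tool_pos: [0.5175, -0.0252, 0.2304]
orientation: [179.7, -31.1, -9.9]
force: [2.0, -3.9, 2.3]
opening: 0.001
gripper_force: 0.0
```

Call:
{"method": "step_arm", "body": {
  "rows": [
    [1, [0, 0, 0], [0, 0, 0]],
    [1, [0, 0, -15], [0, 0, 0]],
    [1, [0, 0, -40], [0, 0, 0]],
    [1, [0, 0, -65], [0, 0, 0]],
    [1, [0, 0, -82], [0, 0, 0]]
  ]
}}

```text
clock: 16.38
tool_pos: [0.5307, -0.0281, 0.1708]
orientation: [179.8, -28.9, -10.0]
force: [0.3, 0.3, -0.8]
opening: 0.0004
gripper_force: 0.0
```

```bash
python3 - <<'E'
from h import *
from scipy.spatial.transform import Rotation as Ro
o=ctrl.get_obs();print(o['clock'],o['tool_pos'],o['orientation'],o['force'],o['joint_pos'],o['opening'])
R=Ro.from_euler('xyz',o['orientation'],degrees=True).as_matrix()
tip=o['tool_pos']-.033*R[:,2];u=np.array([.9857,-.1685,0]);v=np.array([.1685,.9857,0]);P=np.array([.5493,-.0265,.14])
print('tip rel',u@(tip-P),v@(tip-P),tip[2]-.14,R[:,2])
E
```

```text
16.3833 [ 0.53066228 -0.02805549  0.1707526 ] [179.75955349 -28.85506272 -10.02163294] [ 0.27622698  0.34834332 -0.75977459] [ 25.83785717 -10.04857021 -58.21598847  44.16613845 -24.24441909
  16.09608429] 0.0003522539897242436
tip rel -0.03403356682794894 -0.004445999199817812 0.059655175760191526 [ 0.47449775 -0.08811309 -0.87583559]
```

The arm hit joint 3's limit at that tilt. I'll back up with less tilt, about 0.28 rad.

Call:
{"method": "step_arm", "body": {
  "rows": [
    [1, [0, 0, 20], [0, 0, 0]],
    [1, [0, 0, 40], [0.018, 0.105, 0]],
    [1, [0, 0, 50], [0.036, 0.21, 0]],
    [1, [0, 0, 50], [0.045, 0.26, 0]],
    [1, [0, 0, 50], [0.045, 0.26, 0]]
  ]
}}

```text
clock: 16.8
tool_pos: [0.5356, -0.0236, 0.2251]
orientation: [-179.9, -13.6, -9.9]
force: [2.1, -0.1, 2.3]
opening: 0.0004
gripper_force: 0.0
```

Call:
{"method": "step_arm", "body": {
  "rows": [
    [1, [0, 0, 0], [0, 0, 0]],
    [1, [0, 0, 0], [0, 0, 0]],
    [1, [0, 0, 0], [0, 0, 0]],
    [1, [0, 0, 0], [0, 0, 0]],
    [1, [0, 0, 0], [0, 0, 0]]
  ]
}}

```text
clock: 17.22
tool_pos: [0.5294, -0.0283, 0.2213]
orientation: [179.7, -13.8, -10.0]
force: [-0.2, -0.3, -0.1]
opening: 0.0008
gripper_force: 0.0
```

```bash
cat > tip.py <<'E'
from h import *
from scipy.spatial.transform import Rotation as Ro
o=ctrl.get_obs();print(o['clock'],o['tool_pos'],o['orientation'],o['force'],o['joint_pos'].round(1))
R=Ro.from_euler('xyz',o['orientation'],degrees=True).as_matrix()
tip=o['tool_pos']-.033*R[:,2];u=np.array([.9857,-.1685,0]);v=np.array([.1685,.9857,0]);P=np.array([.5493,-.0265,.14])
print('tip rel mm',1e3*np.array([u@(tip-P),v@(tip-P),tip[2]-.14]),R[:,2])
T=Ro.from_euler('xyz',[180,-16,-9.7],degrees=True)
print('turn to a=16deg',(T*Ro.from_matrix(R).inv()).as_rotvec())
E
python3 tip.py
```

```text
17.2167 [ 0.5293976  -0.02831829  0.22126841] [179.66980005 -13.80285666  -9.97947701] [-0.23078765 -0.30219566 -0.05615421] [ 24.7  -4.  -30.2  10.1 -53.1  49.9]
tip rel mm [-27.18345522  -4.91734671 113.31491699] [ 0.23396949 -0.04702031 -0.97110626]
turn to a=16deg [-0.00106561 -0.03873504  0.00635929]
```

Call:
{"method": "step_arm", "body": {
  "rows": [
    [1, [-15, 5, 0], [-0.003, -0.02, 0.003]],
    [1, [-31, 10, -15], [-0.006, -0.038, 0.006]],
    [1, [-31, 10, -40], [-0.006, -0.038, 0.006]],
    [1, [-31, 10, -65], [-0.006, -0.038, 0.006]],
    [1, [-31, 10, -80], [-0.006, -0.038, 0.006]]
  ]
}}

```text
clock: 17.63
tool_pos: [0.4975, -0.0182, 0.1399]
orientation: [179.7, -16.0, -9.6]
force: [0.4, 0.8, 0.4]
opening: 0.0003
gripper_force: 0.0
```

```bash
python3 tip.py
```

```text
17.6333 [ 0.49752441 -0.01823035  0.13990065] [179.74031321 -15.98273534  -9.62203676] [0.37982161 0.75763795 0.35457065] [ 29.   -4.8 -45.1  16.4 -38.4  39.5]
tip rel mm [-61.51519329  -0.43568654  31.62470102] [ 0.27071369 -0.05049194 -0.96133483]
turn to a=16deg [ 0.00424464 -0.00102824 -0.00011207]
```

Call:
{"method": "step_arm", "body": {
  "rows": [
    [1, [3, -0.5, -8], [0, 0, 0]],
    [1, [3, -0.5, -16], [0, 0, 0]],
    [1, [3, -0.5, -22], [0, 0, 0]],
    [1, [3.5, -0.6, -27], [0, 0, 0]],
    [1, [4, -0.7, -31], [0, 0, 0]]
  ]
}}

```text
clock: 18.05
tool_pos: [0.5032, -0.0187, 0.1106]
orientation: [179.7, -16.0, -9.7]
force: [-1.8, 0.4, 1.6]
opening: 0.0006
gripper_force: 1.1
```

Call:
{"method": "step_arm", "body": {
  "rows": [
    [1, [1, -0.2, -4], [0, 0, 0]],
    [1, [2.3, -0.4, -8], [0, 0, 0]],
    [1, [4, -0.7, -12], [0, 0, 0]],
    [1, [6, -1, -15.5], [0, 0, 0]],
    [1, [8, -1.4, -19], [0, 0, 0]]
  ]
}}

```text
clock: 18.47
tool_pos: [0.5119, -0.02, 0.0916]
orientation: [179.8, -16.0, -9.7]
force: [-0.7, -0.4, 1.4]
opening: 0.0002
gripper_force: 0.4
```

```bash
python3 tip.py
```

```text
18.4667 [ 0.51187515 -0.01995048  0.09159286] [179.75126033 -16.04495529  -9.66838473] [-0.66369472 -0.3549858   1.38285835] [ 27.    0.4 -49.   20.2 -29.2  36.6]
tip rel mm [-47.11416196   0.28790156 -16.69294956] [ 0.27173404 -0.05069791 -0.96103607]
turn to a=16deg [4.24520586e-03 7.15181295e-05 6.46478963e-04]
```

Contact is light (1–2 N), as expected. I'll push on past the snap angle.

Call:
{"method": "step_arm", "body": {
  "rows": [
    [1, [1, -0.2, -3], [0, 0, 0]],
    [1, [2.5, -0.4, -6], [0, 0, 0]],
    [1, [4, -0.7, -9], [0, 0, 0]],
    [1, [6, -1, -11.5], [0, 0, 0]],
    [1, [7.5, -1.3, -14], [0, 0, 0]]
  ]
}}

```text
clock: 18.88
tool_pos: [0.5192, -0.0213, 0.0775]
orientation: [179.7, -16.0, -9.7]
force: [-0.9, 0.1, 0.8]
opening: 0.0005
gripper_force: 0.0
```

```bash
python3 - <<'E'
exec(open('tip.py').read())
m,im=snap('side','s9.png')
# dark wire test: compare with s8 in region where open loop was
a=cv2.imread('pics/s8.png').astype(int);b=im[:,:,::-1].astype(int)
def loop(th):
  return [P+u*(-.052*np.cos(th))+v*d+np.array([0,0,.010-.052*np.sin(th)]) for d in(-.012,0,.012)]
for th in(0,.6,.8,1.0,1.57):
  print(th,[(q:=proj(m,X).round().astype(int),b[q[1],q[0]]) for X in loop(th)])
E
```

```text
18.8833 [ 0.51917128 -0.02132991  0.07750768] [179.73854888 -16.02374265  -9.67123119] [-0.8539257   0.13189182  0.77841785] [ 26.    2.4 -49.8  21.7 -26.5  35.8]
tip rel mm [-39.67818692   0.16538239 -30.77478554] [ 0.27134321 -0.05087029 -0.96113739]
turn to a=16deg [ 0.00439335 -0.00032945  0.00075658]
0 [(array([260, 184]), array([109, 126, 131])), (array([257, 181]), array([109, 126, 132])), (array([255, 179]), array([111, 127, 132]))]
0.6 [(array([265, 198]), array([107, 122, 129])), (array([263, 196]), array([106, 123, 129])), (array([261, 193]), array([103, 118, 124]))]
0.8 [(array([269, 202]), array([81, 85, 87])), (array([267, 199]), array([102, 119, 123])), (array([265, 196]), array([106, 124, 128]))]
1.0 [(array([274, 204]), array([123, 136, 143])), (array([271, 201]), array([78, 88, 89])), (array([269, 199]), array([ 94, 104, 110]))]
1.57 [(array([288, 206]), array([109, 122, 128])), (array([286, 203]), array([116, 127, 132])), (array([284, 200]), array([100, 106, 108]))]
```

Call:
{"method": "step_arm", "body": {
  "rows": [
    [1, [-5, 0.8, 5], [0, 0, 0]],
    [1, [-10, 1.7, 12], [0, 0, 0]],
    [1, [-15, 2.5, 30], [0, 0, 0]],
    [1, [-20, 3, 55], [0, 0, 0]],
    [1, [-22, 4, 80], [0, 0, 0]]
  ]
}}

```text
clock: 19.35
tool_pos: [0.4952, -0.0174, 0.159]
orientation: [179.8, -16.0, -9.7]
force: [1.0, 0.5, 0.4]
opening: 0.0001
gripper_force: 0.0
```

Call:
{"method": "step_arm", "body": {
  "rows": [
    [1, [0, 0, 25], [0, 0, 0]],
    [1, [0, 0, 55], [0, 0, 0]],
    [1, [0, 0, 75], [0, 0, 0]],
    [1, [0, 0, 80], [0, 0, 0]],
    [1, [0, 0, 80], [0, 0, 0]]
  ]
}}

```text
clock: 19.77
tool_pos: [0.4974, -0.0166, 0.2406]
orientation: [179.9, -16.2, -9.7]
force: [1.2, -0.2, -1.1]
opening: 0.0004
gripper_force: 0.0
```

```bash
python3 - <<'E'
exec(open('tip.py').read())
m,im=snap('side','s10.png')
g=cv2.cvtColor(im,cv2.COLOR_RGB2GRAY).astype(int)
g8=cv2.cvtColor(cv2.imread('pics/s8.png'),cv2.COLOR_BGR2GRAY).astype(int)
def path(th):
  L=[]
  for s in(-1,1):
    for r in np.linspace(.012,.040,8): L.append((r,s*.021))
  for d in np.linspace(-.012,.012,7): L.append((.052,d))
  return [P+u*(-r*np.cos(th))+v*d+np.array([0,0,.010-r*np.sin(th)]) for r,d in L]
def sc(th,g,i): 
  v=[g[q[1],q[0]] for X in path(th)[i] for q in[proj(m,X).round().astype(int)]]
  return v
near=slice(0,8);cross=slice(16,23)
for th in(0,.4,.7,1.,1.3,1.57): print(th,'before',sc(th,g8,near),sc(th,g8,cross),'\n  after',sc(th,g,near),sc(th,g,cross))
ys,xs=np.where((abs(g-g8)>25)[130:240,235:320]);print(len(xs))
yb=lambda a:np.argwhere((a[...,0]>150)&(a[...,2]<60)&(a[...,1]>100))[:].mean(0)
for f in('s8','s10'):
  a=cv2.imread(f'pics/{f}.png')[130:200,250:320,::-1];q=np.argwhere((a[...,0].astype(int)-a[...,2]>90)&(a[...,1]>100));print(f,q.mean(0)+[130,250],len(q),q.min(0)+[130,250],q.max(0)+[130,250])
E
```

```text
19.7667 [ 0.49737375 -0.01657075  0.24056843] [179.9379845  -16.23785965  -9.68790005] [ 1.23937555 -0.24097691 -1.09367546] [ 29.8 -10.2 -34.3  12.8 -53.9  44.1]
tip rel mm [-62.08441769   1.07135177 132.25201529] [ 0.27545555 -0.04812264 -0.96010856]
turn to a=16deg [1.72401750e-03 3.91706528e-03 8.93184139e-05]
0 before [np.int64(76), np.int64(70), np.int64(82), np.int64(77), np.int64(67), np.int64(84), np.int64(80), np.int64(66)] [np.int64(71), np.int64(80), np.int64(85), np.int64(89), np.int64(99), np.int64(96), np.int64(86)] 
  after [np.int64(109), np.int64(113), np.int64(115), np.int64(127), np.int64(116), np.int64(116), np.int64(118), np.int64(120)] [np.int64(119), np.int64(115), np.int64(118), np.int64(119), np.int64(114), np.int64(119), np.int64(118)]
0.4 before [np.int64(112), np.int64(112), np.int64(105), np.int64(104), np.int64(104), np.int64(100), np.int64(114), np.int64(118)] [np.int64(117), np.int64(116), np.int64(115), np.int64(117), np.int64(117), np.int64(119), np.int64(119)] 
  after [np.int64(116), np.int64(110), np.int64(102), np.int64(105), np.int64(102), np.i
[... 1436 characters left out ...]
100), np.int64(83)] [np.int64(130), np.int64(127), np.int64(130), np.int64(131), np.int64(129), np.int64(131), np.int64(128)]
1.57 before [np.int64(104), np.int64(103), np.int64(101), np.int64(103), np.int64(102), np.int64(101), np.int64(117), np.int64(138)] [np.int64(118), np.int64(119), np.int64(121), np.int64(124), np.int64(120), np.int64(111), np.int64(106)] 
  after [np.int64(69), np.int64(72), np.int64(72), np.int64(67), np.int64(66), np.int64(66), np.int64(68), np.int64(73)] [np.int64(84), np.int64(66), np.int64(71), np.int64(78), np.int64(78), np.int64(87), np.int64(99)]
239
s8 [164.71502591 283.68393782] 193 [153 280] [179 288]
s10 [164.86294416 283.8680203 ] 197 [152 280] [180 288]
```

The dark wire pixels now match the loop model at 1.57 rad and no longer match at 0. The tab hasn't moved, and the arm is clear of everything, so I'll hand in.

```bash
python3 -c "
from plant import ctrl
print(ctrl.close_job())"
```

```text
the job is handed in; nothing more can be done
None
```

I handed the job in at about 20 s with the pin seated in the cross hole, its loop snapped shut round the bar and the arm clear of everything; the hand-in returned no verdict.

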